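# Lock the lifting handle into the stove lid and tug-test it

## Task

Take the wooden-gripped lifting handle out of the stand, pass its T-foot down through the slot in the stove lid until the collar rests on the lid, and give it a quarter turn so the foot lies across the slot. Then tug it straight up with about 12 N for a full second to prove that it is held, lower it onto its collar and let go. Be gentle: never press or pull it against the stove with more than 20 N, and leave everything else where it is.

Things in the scene. Friction and masses are not known exactly. Their poses are not given: they have to be found in the camera images.
- handle: Lifting handle, 66 mm tall, 0.11 to 0.18 kg, standing upright in the stand. Origin: centre of the underside of its foot; z up along its shank. Steel T-foot bar 28 mm long (own x), 8 mm wide (own y), 7 mm high (z 0 to 7 mm); above it a shank 8 mm in diameter, a round collar, a neck and a wooden grip bar. Half a turn makes no difference.
- grip (a point): Point in the dark wooden grip bar of the handle, 56 mm above the handle's origin. The bar is 64 mm long (own x, the same way as the foot), 22 mm wide (own y) and reaches from 38 to 66 mm above the origin.
- collar (a point): Centre of the underside of the handle's round steel collar, 27 mm above the handle's origin. The collar is 34 mm in diameter and 4 mm thick.
- stove: Fired-clay stove liner (round terracotta bowl 98 mm high) with a round sheet-metal lid 256 mm in diameter on it, fixed to the bench at varying place and yaw. Origin: on the bench under its centre. The lid's rim is 102 mm above the bench; in its middle a 110 mm square steel plate, 4 mm thick, its top at 106 mm. Below is free room for the foot to turn all round, without stop or detent.
- slot (a point): Centre of the through slot in the lid plate, at the plate's top surface (106 mm above the bench). The slot is 30 mm long along this frame's x and 10 mm wide along its y (1 mm free on each side of the foot), with a 1 mm chamfer. With the handle home, its origin lies 27 mm below this point.
- backing (a point): Centre of the underside of the lid's plate. Below it, hidden, is a rigid 4 mm backing plate with a 34 x 12 mm slot in line with the lid's, set at a depth that differs from lid to lid and cannot be measured: once home and turned across, the handle lifts freely by 3 to 12 mm before its foot meets the backing plate.
- stand: Light wooden block 80 x 170 mm, 32 mm high, fixed to the bench at varying place and yaw; origin on the bench under its centre. The handle's foot hangs in an 18 x 34 mm hole centred 40 mm to its -y side, the grip bar along the block's y, the collar resting on the block's top.
- knob: Black round knob, 52 mm tall and 32 mm wide, standing in the other hole of the stand, 95 mm from the handle: leave alone.
- nut: Brass nut, 20 mm wide, 8 mm high, lying on the lid about 110 mm from the slot: leave alone.
- bolt1: Dark bolt, 53 mm long, lying on the bench between stand and stove: leave alone.
- bolt2: Bright bolt, 53 mm long, lying on the bench behind the dark one: leave alone.
- tin: Open tin, 80 mm wide, 70 mm high, at the left side: leave alone.
- tile: Clay tile, 90 x 60 x 20 mm, at the right side: leave alone.
Things that resemble listed ones, but are neither listed nor needed, are in the scene too. Of the things like the handle, leave any that is blue, turquoise or white; of the rest the smaller one is meant.

How it is judged:
By the outcome, as a careful person would: the job done as asked, in the order asked, and still so for the second after the job is handed in, with the robot touching nothing.
It also fails if it takes over 67 s, if anything falls off the work surface, if the arm or the gripper's body presses on something with over 40 N, if the wrist force passes 120 N, or if a joint passes its speed limit or range.

## Robot

A 6-joint arm with a two-finger parallel gripper is mounted at the origin on the work surface. World frame = base frame: x ahead of the robot, y to its left, z up, the work surface at z = 0. Lengths are in m, angles in rad, forces in N, time in s.
With the tool pointing down it reaches from about 0.35 to 0.975 m from the base axis. Payload 4.9 kg.
Tool frame: the origin (TCP) lies at the very end of the fingers, on their centre line; the grasp point (between the pads) lies 19 mm behind it; z points along the fingers, y is the line along which they close (so a half turn about z gives the same grasp; the last joint's range is limited). The gripper opens to 85 mm and grips with 20 to 120 N. Pads are 22 mm wide; open, the fingers measure 114 mm over their backs; the gripper's body (76 mm by 85 mm) begins 54 mm behind the grasp point. The pads swing forward as they close: fully open they stand 13 mm farther back than shut.
Start: joints at [1.063, 0.053, 1.613, -0, 1.476, -0.119], TCP at [0.237, 0.578, 0.231] pointing down, gripper open.
Joint ranges: [-3.01, 3.01], [-1.01, 2.22], [0.06, 2.58], [-1.02, 4.17], [0.09, 2.62], [-3.14, 3.14]. Speed limits (rad/s): [2.57, 2.57, 3.14, 3.14, 3.14, 3.14].

## Interface

Orientations are given as a unit quaternion [w, x, y, z].
In Python, from plant import manip gives the robot as it stands.
- The arm moves only by the tool play_rows, never from a script. Its argument "series" is a list that holds one entry, the list of rows, each a list of 7 numbers: the shift along the world's x, y, z in m, then the turn, a rotation vector about the world's x, y, z in degrees, then the opening, from 0 (shut) to 1 (fully open). In form: [[[dx, dy, dz, rx, ry, rz, grip], ...]]. A call has 1 to 10 rows; each row shifts and turns the commanded pose from where the row before left it; what a row does not reach is not made up. A row lasts 1/10 s, in which the tool goes at most 50 mm and 8.59 degrees, less where a joint would pass 70% of its speed; a pose out of reach is approached as far as the arm can. A call with a gripper value outside its range is refused whole. The fingers move at their own pace and stop on an object; the grip force is fixed at half the most. Time passes only in rows, so rows that do not move let the fingers close. It gives the time, the measured TCP pose, the force, the opening and the grip force at its end, in the units of the state.
- manip.state(): the state, without advancing time (a new reading comes with each control period).
- manip.grab_frame(name): name is "scene" or "top" or "wrist"; returns a dict with "frame" (400x640x3 uint8, blue, green, red), "mtx" (3x3 intrinsics, pixels), "k1" (the pictures are not rectified: a ray, as slopes to the right and down, at radius r is drawn at 1 + k1 r^2 times it, then the intrinsics apply), "R" (3x3) and "t" (3): a world point X has camera coordinates R X + t. Camera axes: x right, y down, z forward; pixel columns grow to the right and rows downward; lengths in m; the calibration is good to about 2 mm. A picture is of the moment at which its call begins. There is no depth.
- manip.job_done(): hands the job in; it is judged then, once.
The state is a dict: "time": time; "joint_pos": joint angles; "joint_vel": joint speeds; "joint_efforts": joint torques, N m; "tool_pos": TCP position; "tool_rot": TCP orientation; "contact_force": force on the tool from outside, world axes, zero at the start; "ft_torque": the same for the moment, N m; "gripper_width": opening from 0.0 (shut) to 1.0 (fully open); "grasp_force": force on a finger pad.
Only numpy, scipy, OpenCV 4.12 (cv2) and the standard library are available. Lean on these libraries where they do the work, as an engineer would, in place of code of your own. Each camera call takes 0.05 s, during which the arm holds its last target. There are 200 camera calls.

## Working session

There is one attempt and no reset: what is moved stays moved. The work goes in short steps, Python scripts to look and compute and a tool call to move; the robot and the scene stay as the last step left them, time stands still between calls to the robot, and variables do not carry over. Pictures are saved under pics/ and viewed, at most 10 in all, crops included, and the job is handed in when it is done.

Besides the shell and the picture viewer there is one more tool, called after "Request:" as a command line: name --argument value ..., lists and objects as JSON in quotes. play_rows: Moves the arm, as the interface text tells. Its arguments: {"type":"object","properties":{"series":{"type":"array"}},"required":["series"]}

```bash
mkdir -p pics; cat > h.py <<'E'
import numpy as np, cv2
from plant import manip
def grab(n,f):
    d=manip.grab_frame(n); cv2.imwrite(f'pics/{f}.png',d['frame'])
    np.savez(f'pics/{f}.npz',**{k:np.asarray(v) for k,v in d.items()}); return d
def load(f): return np.load(f'pics/{f}.npz')
def ray(d,u,v):
    K=d['mtx']; p=np.array([(u-K[0,2])/K[0,0],(v-K[1,2])/K[1,1]]); q=p.copy()
    for _ in range(30): q=p/(1+d['k1']*(q@q))
    R=d['R']; return -R.T@d['t'], R.T@np.array([q[0],q[1],1])
def at(d,u,v,z):
    o,r=ray(d,u,v); return o+r*(z-o[2])/r[2]
def proj(d,X):
    c=d['R']@np.asarray(X)+d['t']; q=c[:2]/c[2]; q=q*(1+d['k1']*(q@q)); K=d['mtx']
    return np.array([K[0,0]*q[0]+K[0,2],K[1,1]*q[1]+K[1,2]])
E
python3 - <<'E'
from h import *
a=grab('top','top0');b=grab('scene','scene0')
for d in(a,b): print(d['mtx'],d['k1'],-d['R'].T@d['t'])
print(manip.state())
E
```

```text
[[432.73838583   0.         325.10551407]
 [  0.         432.73838583 198.32754951]
 [  0.           0.           1.        ]] 0.03922520235926935 [3.06039688e-01 2.98559086e-04 1.30196547e+00]
[[389.05424053   0.         319.8087926 ]
 [  0.         389.05424053 193.90132037]
 [  0.           0.           1.        ]] -0.02440500677932032 [ 1.17971488 -0.32222494  0.84162848]
{'time': 0.1, 'joint_pos': array([ 1.06300530e+00,  5.33082183e-02,  1.61415398e+00,  4.76402670e-06,
        1.47597700e+00, -1.18967518e-01]), 'joint_vel': array([ 0.00275436, -0.00101408, -0.00305913,  0.00059137,  0.00183463,
       -0.00024828]), 'joint_efforts': array([ 1.27878036e-03, -3.94899881e+01, -3.71365857e+01,  2.34805259e-05,
        3.93164344e-03,  4.42233727e-06]), 'tool_pos': array([0.2366449 , 0.57786652, 0.23017679]), 'tool_rot': array([-2.86877476e-04,  1.93189547e-01,  9.81161020e-01, -8.77575471e-04]), 'contact_force': array([0.26035653, 0.09643613, 0.90588448]), 'ft_torque': array([0.04123715, 0.04322242, 0.04754787]), 'grasp_force': 0.0, 'gripper_width': 1.0021666974072818}
```

View pics/top0.png

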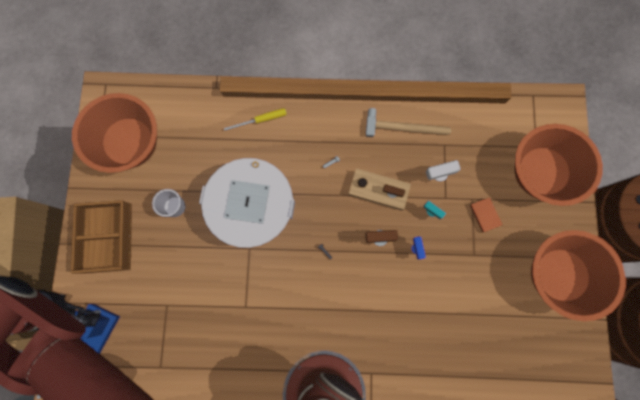

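View pics/scene0.png

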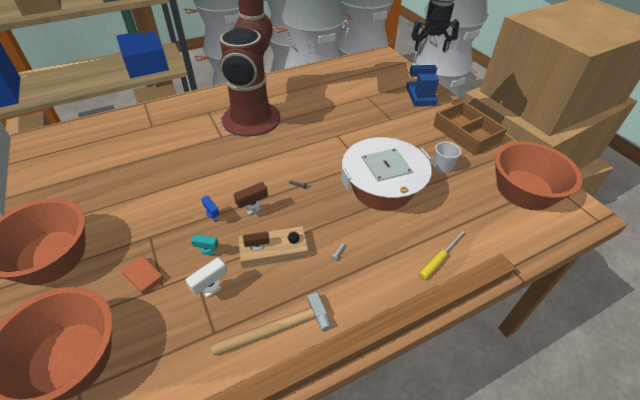

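The top view shows the stand at about (380,189), with the target brown handle at (394,190) and the knob at (362,183). The larger brown decoy is at (381,237), and the stove plate is at (247,202). I'll enlarge the stand and plate.

```bash
python3 - <<'E'
from h import *
d=load('top0');f=d['frame']
a=cv2.resize(f[160:220,340:420],None,fx=8,fy=8,interpolation=cv2.INTER_CUBIC)[:, :400*2]
b=cv2.resize(f[165:240,205:285],None,fx=5,fy=5,interpolation=cv2.INTER_CUBIC)
a=cv2.resize(f[165:215,340:420],None,fx=5,fy=5,interpolation=cv2.INTER_CUBIC)
a=cv2.copyMakeBorder(a,0,375-250,0,0,0)
cv2.imwrite('pics/c1.png',np.hstack([a,b]))
print('handle',at(d,394,190,.071),'slot',at(d,247,202,.106))
E
```

```text
handle [ 0.57495736 -0.18811188  0.071     ] slot [0.5213694  0.22987583 0.106     ]
```

View pics/c1.png

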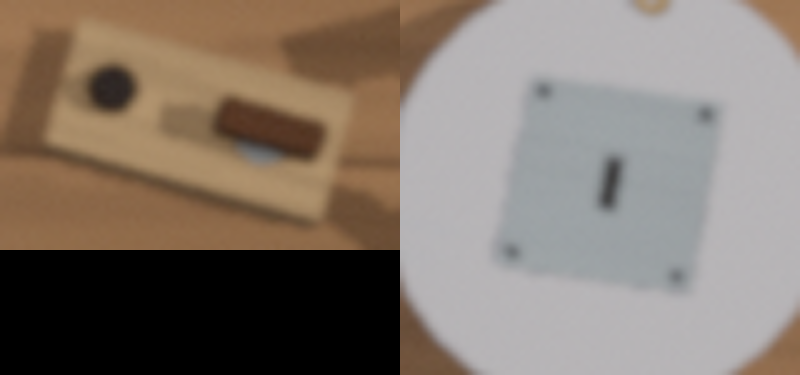

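Grip bar centre at about (394,190.6), yaw about 74°. Slot centre at (247.2,201.6), yaw about -9°. Moving to hover over the handle.

Request:
play_rows --series '[[[0.019,-0.0425,0.001,0,0,-4.65,1],[0.019,-0.0425,0.001,0,0,-4.65,1],[0.019,-0.0425,0.001,0,0,-4.65,1],[0.019,-0.0425,0.001,0,0,-4.65,1],[0.019,-0.0425,0.001,0,0,-4.65,1],[0.019,-0.0425,0.001,0,0,-4.65,1],[0.019,-0.0425,0.001,0,0,-4.65,1],[0.019,-0.0425,0.001,0,0,-4.65,1],[0.019,-0.0425,0.001,0,0,-4.65,1],[0.019,-0.0425,0.001,0,0,-4.65,1]]]'

```text
time: 1.1
tool_pos: [0.427, 0.1515, 0.241]
tool_rot: [-0.0, 0.566, 0.824, 0.0]
contact_force: [0.3, -0.5, 0.5]
gripper_width: 1.003
grasp_force: 0.0
```

```bash
python3 - <<'E'
from h import *
d=grab('wrist','w0'); print(-d['R'].T@d['t'], manip.state()['tool_pos'])
for n,X in dict(handle=[.575,-.188,.071],slot=[.5214,.23,.106]).items(): print(n,proj(d,X))
E
```

```text
[0.40329485 0.215703   0.38369151] [0.42954045 0.14595536 0.24121515]
handle [329.07008746 444.72210964]
slot [449.29884248 143.41559639]
```

View pics/w0.png

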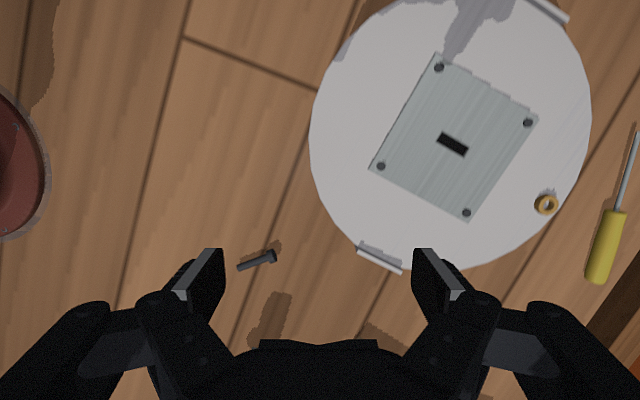

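The wrist view shows the plate with corners (440,52), (541,118), (470,222) and (368,168), and the slot centred near (452,144). I'll measure the slot after moving on to the handle hover.

Request:
play_rows --series '[[[0.0153,-0.0414,0,0,0,-4.13,1],[0.0153,-0.0414,0,0,0,-4.13,1],[0.0153,-0.0414,0,0,0,-4.13,1],[0.0153,-0.0414,0,0,0,-4.13,1],[0.0153,-0.0414,0,0,0,-4.13,1],[0.0153,-0.0414,0,0,0,-4.13,1],[0.0153,-0.0414,0,0,0,-4.13,1],[0.0153,-0.0414,0,0,0,-4.13,1],[0.0153,-0.0414,0,0,0,-4.13,1],[0,0,0,0,0,0,1]]]'

```text
time: 2.15
tool_pos: [0.5651, -0.2233, 0.2399]
tool_rot: [-0.0, 0.8, 0.6, -0.001]
contact_force: [-0.7, 0.7, -0.6]
gripper_width: 1.0
grasp_force: 0.0
```

```bash
cat >> h.py <<'E'
def slot(d,u,v,z=.106,half=26):
    g=cv2.cvtColor(d['frame'],cv2.COLOR_BGR2GRAY)[v-half:v+half,u-half:u+half]
    n,l,s,c=cv2.connectedComponentsWithStats((g<90).astype(np.uint8)); i=l[half,half]
    p=np.argwhere(l==i)[:,::-1]+[u-half,v-half]
    w=np.array([at(d,a,b,z)[:2] for a,b in p])
    r=cv2.minAreaRect((w*1e3).astype(np.float32)); m=w.mean(0); _,V=np.linalg.eigh(np.cov(w.T))
    return m, np.degrees(np.arctan2(V[1,1],V[0,1])), r, p.mean(0)
E
python3 - <<'E'
from h import *
d=load('w0'); print(slot(d,452,144))
c=[at(d,*p,.106)[:2] for p in [(440,52),(541,118),(470,222),(368,168)]]
for i in range(4):
  e=c[(i+1)%4]-c[i]; print(np.linalg.norm(e),np.degrees(np.arctan2(e[1],e[0])))
print(np.mean(c,0))
d=grab('wrist','w1'); s=manip.state(); print(s['tool_pos'],s['tool_rot'],s['contact_force'])
print(proj(d,[.575,-.188,.071]),proj(d,s['tool_pos']))
E
```

```text
(array([0.52406845, 0.2304688 ]), np.float64(172.55325745237147), ((524.277587890625, 230.44277954101562), (9.476673126220703, 29.26726722717285), 82.82821655273438), array([452.18696884, 144.00283286]))
0.10749565461427303 -7.790893195612115
0.10841598224490454 -96.71223761440466
0.11137910126650385 173.59112781969438
0.11109781186949044 81.2755443309125
[0.52603723 0.23216849]
[ 0.5645972  -0.22105892  0.23999353] [-1.04110976e-03  7.99166620e-01  6.01108504e-01 -4.41945529e-04] [-0.1017788   0.95147283  0.628027  ]
[316.77026009 142.54169922] [313.61894658 249.47486956]
```

View pics/w1.png

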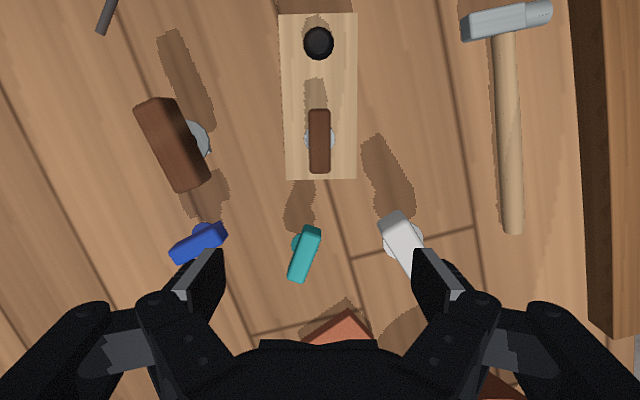

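The handle's bar spans about (308–331, 109–173), centred near (319.5,141). It's in line with the gripper, and the knob is at (318,43).

```bash
python3 - <<'E'
from h import *
d=load('w1'); f=d['frame'].astype(int); m=((f.max(2)<130)&(f[...,2]-f[...,0]>15)).astype(np.uint8)
m=cv2.morphologyEx(m,cv2.MORPH_OPEN,np.ones((5,5)))
n,l,s,c=cv2.connectedComponentsWithStats(m); i=l[141,319]; print(s[i],c[i])
p=np.argwhere(l==i)[:,::-1]
r=cv2.minAreaRect(np.array([at(d,a,b,.071)[:2]*1e3 for a,b in p],np.float32)); print(r)
print(at(d,319.5,141,.071)); a,b=at(d,319,112,.071),at(d,320,170,.071); print(a-b,np.degrees(np.arctan2(*(a-b)[1::-1])))
for e in [((282,15),(287,178)),((357,13),(357,178))]:
  a,b=at(d,*e[0],.032),at(d,*e[1],.032); print('edge',np.degrees(np.arctan2(*(a-b)[1::-1])))
R=manip.state()['tool_rot']; print(np.degrees(2*np.arctan2(R[2],R[1]))-90)
E
```

```text
[ 307  108   24   66 1432] [319.09916201 140.09427374]
((577.1287841796875, -187.41659545898438), (63.215702056884766, 22.153427124023438), 74.35957336425781)
[ 0.57798552 -0.18730818  0.071     ]
[0.0147166 0.054375  0.       ] 74.85571196239464
edge 74.08159017636655
edge 75.57812448509412
-16.101285449205236
```

Request:
play_rows --series '[[[0.0042,0.011,-0.03,0,0,0.5,1],[0.0042,0.011,-0.04,0,0,0,1],[0.0043,0.0105,-0.04,0,0,0,1],[0,0,-0.03,0,0,0,1],[0,0,-0.03,0,0,0,1],[0,0,-0.02,0,0,0,1],[0,0,-0.0065,0,0,0,1],[0,0,0,0,0,0,1],[0,0,0,0,0,0,1]]]'

```text
time: 3.1
tool_pos: [0.5781, -0.1867, 0.0462]
tool_rot: [0.001, 0.796, 0.606, 0.001]
contact_force: [0.1, 0.3, -0.1]
gripper_width: 0.997
grasp_force: 0.0
```

```bash
python3 - <<'E'
from h import *
d=grab('wrist','w2'); print(manip.state()['tool_pos'],manip.state()['contact_force'])
E
```

```text
[ 0.5784808  -0.18695122  0.04670109] [-0.23792655  0.26281866 -0.29707913]
```

View pics/w2.png

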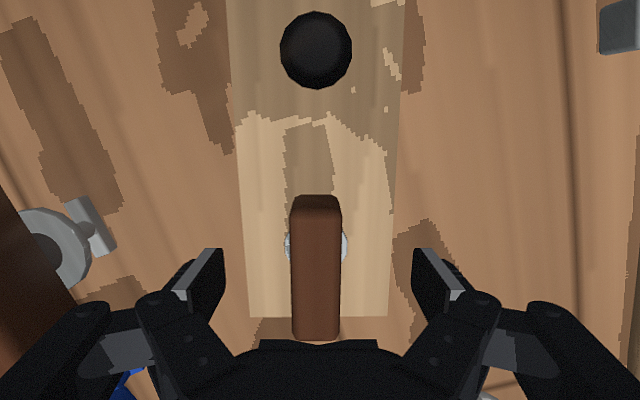

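The bar is centred between the open fingers (x about 316). I'll lower 5 mm and close.

Request:
play_rows --series '[[[0,0,-0.005,0,0,0,1],[0,0,0,0,0,0,0.5],[0,0,0,0,0,0,0],[0,0,0,0,0,0,0],[0,0,0,0,0,0,0],[0,0,0,0,0,0,0],[0,0,0,0,0,0,0],[0,0,0,0,0,0,0],[0,0,0,0,0,0,0]]]'

```text
time: 4.05
tool_pos: [0.5775, -0.1869, 0.0401]
tool_rot: [0.0, 0.796, 0.606, 0.0]
contact_force: [0.2, -0.7, 1.7]
gripper_width: 0.247
grasp_force: 58.9
```

Request:
play_rows --series '[[[0,0,0.01,0,0,0,0],[0,0,0.03,0,0,0,0],[0,0,0.04,0,0,0,0],[0,0,0.04,0,0,0,0],[0,0,0.03,0,0,0,0],[-0.0038,0.03,0,0,0,7,0],[-0.0038,0.03,0,0,0,7,0],[-0.0038,0.03,0,0,0,7,0],[-0.0038,0.03,0,0,0,7,0],[-0.0038,0.03,0,0,0,7,0]]]'

```text
time: 5.05
tool_pos: [0.5576, -0.0355, 0.1898]
tool_rot: [-0.0, 0.575, 0.818, -0.0]
contact_force: [0.3, -0.0, -1.4]
gripper_width: 0.25
grasp_force: 58.8
```

Request:
play_rows --series '[[[-0.0038,0.03,0,0,0,7,0],[-0.0038,0.03,0,0,0,7,0],[-0.0038,0.03,0,0,0,7,0],[-0.0038,0.03,0,0,0,7,0],[-0.0038,0.03,0,0,0,7,0],[-0.0038,0.03,0,0,0,7,0],[-0.0038,0.03,0,0,0,7,0],[-0.0038,0.03,0,0,0,7,0],[-0.0038,0.028,0,0,0,7,0],[0,0,0,0,0,0,0]]]'

```text
time: 6.05
tool_pos: [0.523, 0.2339, 0.1898]
tool_rot: [-0.0, 0.062, 0.998, 0.0]
contact_force: [0.1, 0.2, -1.2]
gripper_width: 0.248
grasp_force: 59.1
```

```bash
python3 - <<'E'
from h import *
d=grab('wrist','w3'); s=manip.state(); print(s)
R=s['tool_rot']; print(np.degrees(2*np.arctan2(R[2],R[1]))-90, proj(d,[.5241,.2305,.106]))
cv2.imwrite('pics/w3c.png',cv2.resize(d['frame'][100:380,140:500],None,fx=2.1,fy=2.1,interpolation=cv2.INTER_CUBIC))
E
```

```text
{'time': 6.1, 'joint_pos': array([ 2.87960757e-01, -4.17511797e-02,  1.77793013e+00, -1.93900962e-04,
        1.40618143e+00, -1.15476425e+00]), 'joint_vel': array([-0.03547822, -0.00758194,  0.00711382, -0.0155199 , -0.00053943,
        0.00730609]), 'joint_efforts': array([ 1.10950794e+00, -3.51580846e+01, -3.72586656e+01,  1.46564618e-01,
       -1.47017342e-02, -7.99066108e-02]), 'tool_pos': array([0.52337396, 0.23235048, 0.1897266 ]), 'tool_rot': array([-3.27353903e-04,  6.39760073e-02,  9.97951359e-01, -2.22115081e-04]), 'contact_force': array([-0.65799213,  0.40286168, -2.29671326]), 'ft_torque': array([-0.02945706,  0.01337976,  0.02447161]), 'grasp_force': 59.06668424606323, 'gripper_width': 0.25079887772071485}
82.66387882188923 [313.67717372 204.74680979]
```

View pics/w3c.png

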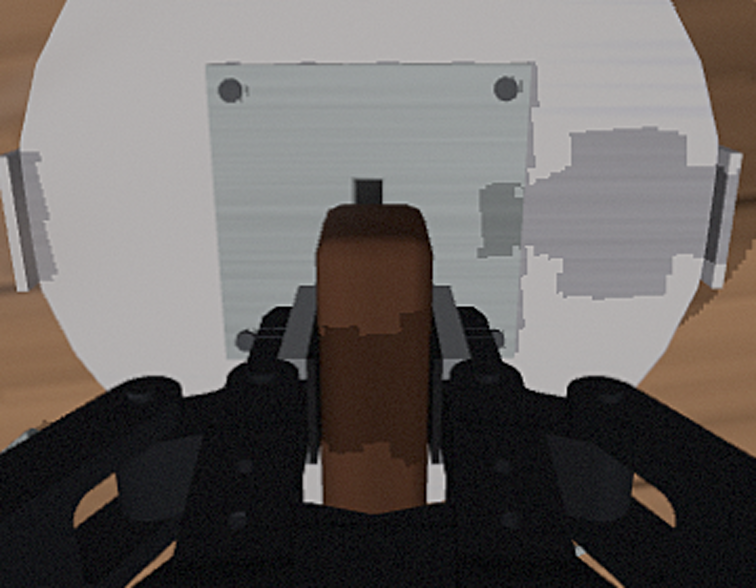

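The slot's near end shows at full-frame u 308.6–322.4, v about 185. The bar end is at u about 318.6. I'll compute both in world coordinates.

```bash
python3 - <<'E'
from h import *
d=load('w3'); s=manip.state(); T=s['tool_pos']; print(T)
a=np.radians(172.5); ax=np.array([np.cos(a),np.sin(a)]); pe=np.array([-ax[1],ax[0]])
C=lambda x,y:(140+x/2.1,100+y/2.1)
q=at(d,*C(368.5,179),.106)[:2]; e=q-ax*.015; print('slot from end',e)
cs=[at(d,*C(*p),.106)[:2] for p in [(207,64),(536,64),(518,358),(228,358)]]
print('plate',np.mean(cs,0)); 
e2=cs[0]-cs[1]; print(np.degrees(np.arctan2(*e2[::-1])), np.linalg.norm(e2))
# slot side edges direction
l=at(d,*C(354,180),.106)[:2]-at(d,*C(355,203),.106)[:2]; r=at(d,*C(383,180),.106)[:2]-at(d,*C(383,203),.106)[:2]
print([np.degrees(np.arctan2(v[1],v[0])) for v in(l,r)])
z=T[2]-.0351+.066
# bar: top face far-end corners/edges
for p in [(330,205),(420,205),(317,260),(433,260)]:
    w=at(d,*C(*p),z)[:2]; print(p,'along',(w-T[:2])@ax*1e3,'perp',(w-T[:2])@pe*1e3)
for n,w in(('slot0',np.array([.5241,.2305])),('end',e)): print(n,'along',(w-T[:2])@ax*1e3,'perp',(w-T[:2])@pe*1e3)
E
```

```text
[0.52337396 0.23235048 0.1897266 ]
slot from end [0.52419342 0.2317836 ]
plate [0.52455028 0.23317371]
-97.12994183199369 0.11075578126248549
[np.float64(174.84091714120697), np.float64(173.09465752315407)]
(330, 205) along 36.822709042808825 perp 6.496635541044258
(420, 205) along 36.92528540542441 perp -9.315536986360552
(317, 260) along 26.52472402987523 perp 8.954546082468486
(433, 260) along 26.6597523369972 perp -11.920307933343164
slot0 along -0.9613673641243284 perp 1.7398839145422194
end along -0.8864458610548451 perp 0.4550673489085707
```

Request:
play_rows --series '[[[0,0,-0.015,0,0,0,0],[0,0,-0.012,0,0,0,0],[0,0,0,0,0,0,0],[0,0,0,0,0,0,0],[0,0,0,0,0,0,0]]]'

```text
time: 6.6
tool_pos: [0.5244, 0.2308, 0.163]
tool_rot: [0.0, 0.065, 0.998, 0.0]
contact_force: [0.0, 0.0, -1.6]
gripper_width: 0.25
grasp_force: 59.0
```

```bash
python3 - <<'E'
from h import *
s=manip.state(); T=s['tool_pos']; d=grab('wrist','w4'); print(T,s['contact_force'],np.abs(s['joint_vel']).max())
R=s['tool_rot']; print(np.degrees(2*np.arctan2(R[2],R[1]))-90, proj(d,[.5242,.2318,.106]))
cv2.imwrite('pics/w4c.png',cv2.resize(d['frame'][150:300,240:390],None,fx=4,fy=4,interpolation=cv2.INTER_CUBIC))
E
```

```text
[0.52443694 0.23080181 0.1629968 ] [ 0.02963128  0.01465106 -1.61548249] 0.010367322231187165
82.5000244792183 [319.41877583 213.731102  ]
```

View pics/w4c.png

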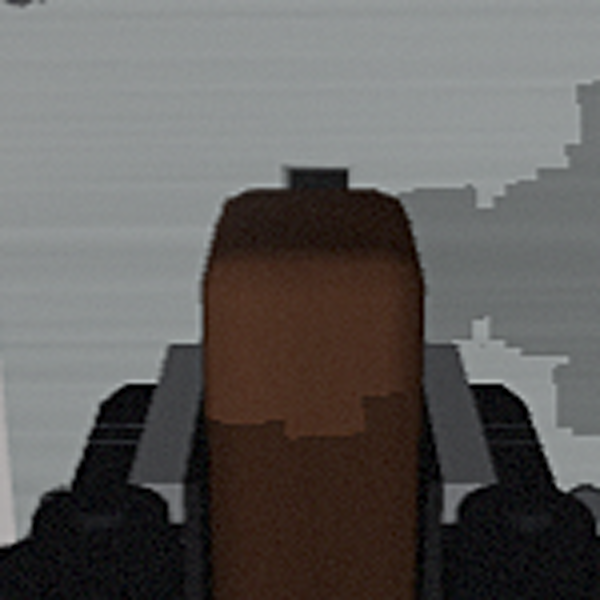

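The slot end is at u about 319.5, v 191.8. The bar centre is at u about 318.8, so they are nearly in line.

```bash
python3 - <<'E'
from h import *
d=load('w4'); T=np.array([.52444,.2308,.163])
a=np.radians(172.5); ax=np.array([np.cos(a),np.sin(a)]); pe=np.array([-ax[1],ax[0]])
C=lambda x,y:(240+x/4,150+y/4)
print('slot',((at(d,*C(318,167),.106)[:2]-T[:2])@np.c_[ax,pe])*1e3-[15,0])
for z,p in((.066,(315,290)),(.066,(315,250)),(.038,(315,190))):
  w=at(d,*C(*p),T[2]-.0351+z)[:2]; print('bar',(w-T[:2])@np.c_[ax,pe]*1e3)
print('vertical below tcp',proj(d,[*T[:2],.106]),proj(d,T))
E
```

```text
slot [ 0.54851926 -0.98409247]
bar [26.65839137 -0.28868099]
bar [30.62913634 -0.28330482]
bar [28.54529489 -0.34640243]
vertical below tcp [317.98122131 214.25281249] [317.9588053  251.43879089]
```

Request:
play_rows --series '[[[-0.0009,0.0008,-0.01,0,0,0,0],[0,0,-0.008,0,0,0,0],[0,0,-0.003,0,0,0,0],[0,0,-0.001,0,0,0,0],[0,0,0,0,0,0,0],[0,0,0,0,0,0,0]]]'

```text
time: 7.25
tool_pos: [0.5234, 0.2321, 0.1411]
tool_rot: [0.0, 0.065, 0.998, 0.0]
contact_force: [-0.2, 0.1, -1.8]
gripper_width: 0.25
grasp_force: 59.0
```

Request:
play_rows --series '[[[0,0,-0.001,0,0,0,0],[0,0,-0.0005,0,0,0,0],[0,0,0,0,0,0,0]]]'

```text
time: 7.55
tool_pos: [0.5232, 0.232, 0.1393]
tool_rot: [0.0, 0.065, 0.998, 0.0]
contact_force: [0.2, 0.4, -2.4]
gripper_width: 0.245
grasp_force: 59.1
```

Request:
play_rows --series '[[[0,0,-0.001,0,0,0,0],[0,0,-0.0005,0,0,0,0],[0,0,0,0,0,0,0]]]'

```text
time: 7.85
tool_pos: [0.5232, 0.232, 0.1377]
tool_rot: [-0.0, 0.065, 0.998, -0.0]
contact_force: [-0.2, -0.9, -1.5]
gripper_width: 0.255
grasp_force: 59.1
```

Request:
play_rows --series '[[[0,0,-0.001,0,0,0,0],[0,0,-0.0005,0,0,0,0],[0,0,0,0,0,0,0]]]'

```text
time: 8.15
tool_pos: [0.5232, 0.232, 0.1362]
tool_rot: [-0.0, 0.065, 0.998, -0.0]
contact_force: [0.4, -0.3, -1.5]
gripper_width: 0.251
grasp_force: 59.1
```

Request:
play_rows --series '[[[0,0,-0.0015,0,0,0,0],[0,0,-0.0015,0,0,0,0],[0,0,-0.0015,0,0,0,0],[0,0,0,0,0,0,0]]]'

```text
time: 8.55
tool_pos: [0.523, 0.232, 0.1314]
tool_rot: [-0.0, 0.065, 0.998, -0.0]
contact_force: [-0.1, -0.3, -1.6]
gripper_width: 0.248
grasp_force: 59.1
```

Request:
play_rows --series '[[[0,0,-0.002,0,0,0,0],[0,0,-0.002,0,0,0,0],[0,0,-0.002,0,0,0,0],[0,0,0,0,0,0,0]]]'

```text
time: 8.95
tool_pos: [0.523, 0.232, 0.1253]
tool_rot: [-0.0, 0.065, 0.998, -0.0]
contact_force: [-0.0, 0.6, -1.6]
gripper_width: 0.25
grasp_force: 59.1
```

Request:
play_rows --series '[[[0,0,-0.002,0,0,0,0],[0,0,-0.002,0,0,0,0],[0,0,-0.002,0,0,0,0],[0,0,0,0,0,0,0]]]'

```text
time: 9.35
tool_pos: [0.5229, 0.2319, 0.1193]
tool_rot: [-0.0, 0.065, 0.998, -0.0]
contact_force: [0.1, 0.5, -1.3]
gripper_width: 0.25
grasp_force: 59.1
```

Clean entry. Small steps down to find the collar contact.

Request:
play_rows --series '[[[0,0,-0.0015,0,0,0,0],[0,0,-0.0015,0,0,0,0],[0,0,-0.001,0,0,0,0],[0,0,0,0,0,0,0],[0,0,0,0,0,0,0]]]'

```text
time: 9.85
tool_pos: [0.5232, 0.232, 0.1158]
tool_rot: [-0.0, 0.065, 0.998, -0.0]
contact_force: [-0.1, -0.4, -1.1]
gripper_width: 0.248
grasp_force: 59.1
```

Request:
play_rows --series '[[[0,0,-0.0005,0,0,0,0],[0,0,0,0,0,0,0],[0,0,0,0,0,0,0]]]'

```text
time: 10.15
tool_pos: [0.5232, 0.232, 0.1153]
tool_rot: [-0.0, 0.065, 0.998, -0.0]
contact_force: [-0.1, 0.2, -1.1]
gripper_width: 0.245
grasp_force: 59.1
```

Request:
play_rows --series '[[[0,0,-0.0005,0,0,0,0],[0,0,0,0,0,0,0],[0,0,0,0,0,0,0]]]'

```text
time: 10.45
tool_pos: [0.5232, 0.232, 0.1148]
tool_rot: [-0.0, 0.065, 0.998, -0.0]
contact_force: [-0.3, -0.1, -1.6]
gripper_width: 0.249
grasp_force: 59.1
```

Request:
play_rows --series '[[[0,0,-0.0005,0,0,0,0],[0,0,0,0,0,0,0],[0,0,0,0,0,0,0]]]'

```text
time: 10.75
tool_pos: [0.5232, 0.232, 0.1143]
tool_rot: [-0.0, 0.065, 0.998, -0.0]
contact_force: [-0.3, -0.8, -1.3]
gripper_width: 0.247
grasp_force: 59.1
```

Request:
play_rows --series '[[[0,0,-0.0004,0,0,0,0],[0,0,0,0,0,0,0],[0,0,0,0,0,0,0]]]'

```text
time: 11.05
tool_pos: [0.5233, 0.2321, 0.1141]
tool_rot: [0.0, 0.065, 0.998, 0.0]
contact_force: [0.3, 0.2, 0.2]
gripper_width: 0.25
grasp_force: 59.3
```

Request:
play_rows --series '[[[0,0,-0.0003,0,0,0,0],[0,0,0,0,0,0,0],[0,0,0,0,0,0,0]]]'

```text
time: 11.35
tool_pos: [0.5233, 0.2321, 0.114]
tool_rot: [0.0, 0.065, 0.998, -0.0]
contact_force: [-1.8, -0.7, 2.8]
gripper_width: 0.25
grasp_force: 59.4
```

Request:
play_rows --series '[[[0,0,0.0008,0,0,0,0],[0.0001,0.0001,0,0,0,-6,0],[0.0001,0.0001,0,0,0,-6,0],[0.0001,0.0001,0,0,0,-6,0],[0.0001,0.0001,0,0,0,-6,0],[0.0001,0,0,0,0,-6,0]]]'

```text
time: 11.95
tool_pos: [0.5237, 0.2324, 0.1141]
tool_rot: [0.0, 0.323, 0.946, 0.0]
contact_force: [0.2, -0.0, -1.1]
gripper_width: 0.249
grasp_force: 59.1
```

Request:
play_rows --series '[[[0.0001,0.0001,0,0,0,-6,0],[0,0,0,0,0,-6,0],[0.0001,0.0001,0,0,0,-6,0],[0,0,0,0,0,0,0]]]'

```text
time: 12.35
tool_pos: [0.5239, 0.2326, 0.1141]
tool_rot: [0.0, 0.465, 0.885, 0.0]
contact_force: [-0.3, -0.2, -0.4]
gripper_width: 0.249
grasp_force: 59.1
```

Request:
play_rows --series '[[[0.0001,0,0,0,0,-6,0],[0,0.0001,0,0,0,-6,0],[0.0001,0,0,0,0,-6,0],[0,0,0,0,0,0,0]]]'

```text
time: 12.75
tool_pos: [0.524, 0.2327, 0.1141]
tool_rot: [-0.0, 0.597, 0.802, -0.0]
contact_force: [-0.6, 0.3, -1.5]
gripper_width: 0.252
grasp_force: 59.1
```

Request:
play_rows --series '[[[0.0001,0,0,0,0,-6,0],[0,0.0001,0,0,0,-6,0],[0.0001,0,0,0,0,-6,0],[0,0,0,0,0,-6,0],[0,0,0,0,0,0,0],[0,0,0,0,0,0,0]]]'

```text
time: 13.35
tool_pos: [0.5242, 0.2328, 0.1141]
tool_rot: [-0.0, 0.75, 0.661, -0.0]
contact_force: [-0.1, -0.7, -1.3]
gripper_width: 0.247
grasp_force: 59.0
```

Request:
play_rows --series '[[[0,0,0.001,0,0,0,0],[0,0,0.001,0,0,0,0],[0,0,0.0005,0,0,0,0],[0,0,0,0,0,0,0]]]'

```text
time: 13.75
tool_pos: [0.5244, 0.2329, 0.1171]
tool_rot: [0.0, 0.751, 0.66, 0.0]
contact_force: [-0.2, -0.0, -0.7]
gripper_width: 0.252
grasp_force: 59.0
```

Request:
play_rows --series '[[[0,0,0.0005,0,0,0,0],[0,0,0.0003,0,0,0,0],[0,0,0,0,0,0,0]]]'

```text
time: 14.05
tool_pos: [0.5243, 0.2328, 0.1178]
tool_rot: [0.0, 0.751, 0.66, 0.0]
contact_force: [0.1, 0.3, -1.1]
gripper_width: 0.246
grasp_force: 59.0
```

Request:
play_rows --series '[[[0,0,0.0005,0,0,0,0],[0,0,0.0003,0,0,0,0],[0,0,0,0,0,0,0]]]'

```text
time: 14.35
tool_pos: [0.5243, 0.2329, 0.1186]
tool_rot: [0.0, 0.752, 0.66, 0.0]
contact_force: [0.4, 0.3, 0.0]
gripper_width: 0.249
grasp_force: 59.0
```

Request:
play_rows --series '[[[0,0,0.0003,0,0,0,0],[0,0,0.0003,0,0,0,0],[0,0,0,0,0,0,0]]]'

```text
time: 14.65
tool_pos: [0.5243, 0.2328, 0.1192]
tool_rot: [0.0, 0.752, 0.66, 0.0]
contact_force: [-0.4, -0.6, -1.3]
gripper_width: 0.246
grasp_force: 59.0
```

Request:
play_rows --series '[[[0,0,0.0005,0,0,0,0],[0,0,0.0004,0,0,0,0],[0,0,0,0,0,0,0]]]'

```text
time: 14.95
tool_pos: [0.5244, 0.2329, 0.1201]
tool_rot: [0.0, 0.752, 0.66, 0.0]
contact_force: [0.4, 0.0, -0.5]
gripper_width: 0.252
grasp_force: 59.0
```

Request:
play_rows --series '[[[0,0,0.0005,0,0,0,0],[0,0,0.0004,0,0,0,0],[0,0,0,0,0,0,0]]]'

```text
time: 15.25
tool_pos: [0.5244, 0.2328, 0.121]
tool_rot: [0.0, 0.752, 0.66, 0.0]
contact_force: [0.4, 0.0, -1.5]
gripper_width: 0.251
grasp_force: 59.0
```

Request:
play_rows --series '[[[0,0,0.0005,0,0,0,0],[0,0,0.0004,0,0,0,0],[0,0,0,0,0,0,0]]]'

```text
time: 15.55
tool_pos: [0.5244, 0.2329, 0.1219]
tool_rot: [0.0, 0.752, 0.66, 0.0]
contact_force: [-0.4, -0.1, -1.0]
gripper_width: 0.249
grasp_force: 59.0
```

Request:
play_rows --series '[[[0,0,0.0005,0,0,0,0],[0,0,0.0004,0,0,0,0],[0,0,0,0,0,0,0]]]'

```text
time: 15.85
tool_pos: [0.5244, 0.2329, 0.1228]
tool_rot: [0.0, 0.752, 0.66, 0.0]
contact_force: [-0.4, -0.5, -1.5]
gripper_width: 0.251
grasp_force: 59.0
```

Request:
play_rows --series '[[[0,0,0.0005,0,0,0,0],[0,0,0.0004,0,0,0,0],[0,0,0,0,0,0,0]]]'

```text
time: 16.15
tool_pos: [0.5244, 0.2329, 0.1237]
tool_rot: [0.0, 0.752, 0.66, 0.0]
contact_force: [0.5, 0.1, -1.3]
gripper_width: 0.246
grasp_force: 59.0
```

Request:
play_rows --series '[[[0,0,0.0005,0,0,0,0],[0,0,0.0004,0,0,0,0],[0,0,0,0,0,0,0]]]'

```text
time: 16.45
tool_pos: [0.5243, 0.2328, 0.1245]
tool_rot: [-0.0, 0.752, 0.66, -0.0]
contact_force: [-0.2, 0.3, -1.1]
gripper_width: 0.249
grasp_force: 58.8
```

Request:
play_rows --series '[[[0,0,0.0005,0,0,0,0],[0,0,0.0002,0,0,0,0],[0,0,0,0,0,0,0]]]'

```text
time: 16.75
tool_pos: [0.5242, 0.2328, 0.1246]
tool_rot: [-0.0, 0.752, 0.66, -0.0]
contact_force: [1.8, 0.8, -6.5]
gripper_width: 0.246
grasp_force: 58.8
```

Request:
play_rows --series '[[[0,0,0.0004,0,0,0,0],[0,0,0,0,0,0,0]]]'

```text
time: 16.95
tool_pos: [0.5241, 0.2328, 0.1246]
tool_rot: [-0.0, 0.752, 0.66, -0.0]
contact_force: [4.0, 1.6, -11.2]
gripper_width: 0.247
grasp_force: 59.0
```

Request:
play_rows --series '[[[0,0,0.0002,0,0,0,0],[0,0,0,0,0,0,0],[0,0,0,0,0,0,0]]]'

```text
time: 17.25
tool_pos: [0.5241, 0.2328, 0.1246]
tool_rot: [-0.0, 0.752, 0.66, -0.0]
contact_force: [4.6, 1.2, -12.6]
gripper_width: 0.248
grasp_force: 59.1
```

Request:
play_rows --series '[[[0,0,5e-05,0,0,0,0],[0,0,0,0,0,0,0],[0,0,0,0,0,0,0],[0,0,0,0,0,0,0],[0,0,0,0,0,0,0],[0,0,0,0,0,0,0],[0,0,0,0,0,0,0],[0,0,0,0,0,0,0],[0,0,0,0,0,0,0],[0,0,0,0,0,0,0]]]'

```text
time: 18.25
tool_pos: [0.5241, 0.2328, 0.1246]
tool_rot: [-0.0, 0.752, 0.66, -0.0]
contact_force: [4.9, 2.4, -13.0]
gripper_width: 0.249
grasp_force: 59.1
```

Request:
play_rows --series '[[[0,0,0,0,0,0,0],[0,0,0,0,0,0,0],[0,0,0,0,0,0,0],[0,0,0,0,0,0,0],[0,0,0,0,0,0,0]]]'

```text
time: 18.75
tool_pos: [0.5241, 0.2327, 0.1246]
tool_rot: [-0.0, 0.752, 0.66, -0.0]
contact_force: [4.5, 1.9, -13.6]
gripper_width: 0.245
grasp_force: 59.1
```

Request:
play_rows --series '[[[0,0,-0.001,0,0,0,0],[0,0,-0.002,0,0,0,0],[0,0,-0.002,0,0,0,0],[0,0,-0.002,0,0,0,0],[0,0,-0.002,0,0,0,0],[0,0,-0.001,0,0,0,0],[0,0,-0.0005,0,0,0,0],[0,0,0,0,0,0,0],[0,0,0,0,0,0,0]]]'

```text
time: 19.65
tool_pos: [0.5244, 0.2328, 0.1154]
tool_rot: [0.0, 0.752, 0.66, 0.0]
contact_force: [-0.8, 0.2, -2.3]
gripper_width: 0.247
grasp_force: 60.8
```

Request:
play_rows --series '[[[0,0,-0.0005,0,0,0,0],[0,0,-0.0004,0,0,0,0],[0,0,0,0,0,0,0],[0,0,0,0,0,0,0]]]'

```text
time: 20.05
tool_pos: [0.5243, 0.2328, 0.1145]
tool_rot: [-0.0, 0.752, 0.66, -0.0]
contact_force: [0.1, -0.1, -1.6]
gripper_width: 0.248
grasp_force: 60.8
```

Request:
play_rows --series '[[[0,0,-0.0004,0,0,0,0],[0,0,0,0,0,0,0],[0,0,0,0,0,0,0]]]'

```text
time: 20.35
tool_pos: [0.5243, 0.2329, 0.1141]
tool_rot: [0.0, 0.752, 0.66, 0.0]
contact_force: [-0.3, 0.6, -1.3]
gripper_width: 0.251
grasp_force: 61.0
```

Request:
play_rows --series '[[[0,0,-0.0003,0,0,0,0],[0,0,0,0,0,0,0],[0,0,0,0,0,0,0]]]'

```text
time: 20.65
tool_pos: [0.5244, 0.2328, 0.1141]
tool_rot: [0.0, 0.752, 0.66, 0.0]
contact_force: [-1.1, -0.9, 2.0]
gripper_width: 0.245
grasp_force: 61.2
```

Request:
play_rows --series '[[[0,0,0,0,0,0,0.35],[0,0,0,0,0,0,0.5],[0,0,0,0,0,0,0.8],[0,0,0,0,0,0,1],[0,0,0,0,0,0,1],[0,0,0,0,0,0,1]]]'

```text
time: 21.25
tool_pos: [0.5243, 0.2329, 0.1138]
tool_rot: [0.0, 0.752, 0.66, 0.0]
contact_force: [0.3, -0.5, -0.7]
gripper_width: 1.001
grasp_force: 0.0
```

Request:
play_rows --series '[[[0,0,0.01,0,0,0,1],[0,0,0.03,0,0,0,1],[0,0,0.04,0,0,0,1],[0,0,0.04,0,0,0,1],[0,0,0.02,0,0,0,1],[0,0,0,0,0,0,1]]]'

```text
time: 21.85
tool_pos: [0.5265, 0.2335, 0.2597]
tool_rot: [0.002, 0.752, 0.66, 0.004]
contact_force: [-0.5, 0.6, 0.5]
gripper_width: 0.999
grasp_force: 0.0
```

```bash
python3 - <<'E'
from h import *
d=grab('wrist','w5'); print(manip.state()['tool_pos'],manip.state()['contact_force'])
E
```

```text
[0.52535169 0.2331529  0.25661276] [-0.43536045 -0.07443223 -0.65504977]
```

View pics/w5.png

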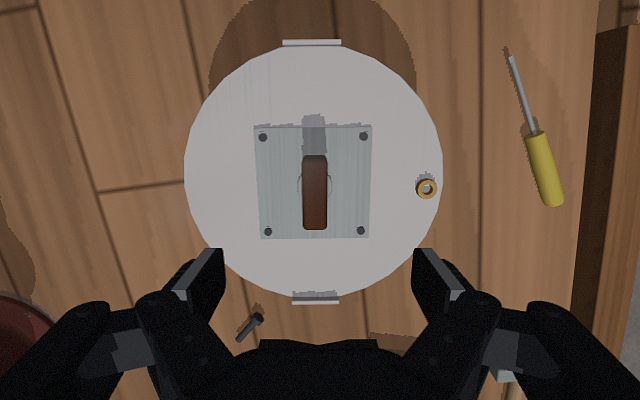

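The handle stands upright on the plate at (315,192), with its bar in line with the plate and across the slot. The nut at (427,188) looks undisturbed and the gripper is clear. Handing in.

```bash
python3 -c "
from plant import manip
print(manip.job_done())"
```

```text
the job is handed in; nothing more can be done
None
```

The handle is in the slot, turned a quarter turn, tugged at about 12 N for over a second, lowered onto its collar and released; the job is handed in at about 22 s, and the result was not reported back.

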